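# Close a lot of tacks rim on rim and weigh it on the beam scale

## Task

Make up one closed lot of brass tacks and weigh it: with the beam still locked, stand the full cup on the scale's platform without tipping it and close it with the empty cup of the same width, mouth down, so that the two rims meet all round. Then push the lock bolt fully back and slide the brass poise along the notched beam until the free beam settles with its pointer on the long centre mark.

Things in the scene. Friction and masses are not known exactly. Their poses are not given: they have to be found in the camera images.
- full_cup_mid (a point): centre, half-way up, of the full cup: plain aluminium, heaped inside with brass tacks to 13 mm below the rim, mouth up; 60 mm outside diameter, straight walls, 46 mm high, weight 0.22 to 0.39 kg (not known beforehand); z axis up
- cover_cup_mid (a point): centre, half-way up, of the matching empty cup: same cup, 60 mm outside diameter and 46 mm high, 90 g, standing mouth down on the bench (closed bottom on top); z axis up. Both cups have a flat curled-in rim 5.5 mm wide; set rim on rim the centres are 46 mm apart and the pair is 92 mm high
- narrow_cup_mid (a point): centre, half-way up, of another empty aluminium cup standing mouth down: 46 mm outside diameter, 46 mm high; too narrow for the full cup, not needed. It and the matching cup may stand in either place
- platform_top (a point): centre of the upper face of the scale's round steel platform: 110 mm across, lip 3 mm high, 92 mm above the bench; moves up or down at most 4 mm once the beam is free. Its x axis points level away from the robot, its y axis level along the scale towards its platform end: the beam runs towards -y from a fulcrum 82 mm from here (cheeks 87 mm high) to the pointer, 310 mm from here
- poise_knob (a point): centre of the poise's brass knob: 14 mm diameter, 27 mm tall (13.5 mm above and below this point), upright on a block 26 x 26 mm that rides on the beam; this point 106 mm above the bench when the beam is level. Pushing the knob along the beam slides the poise; x and y axes as for the platform, away from the platform is -y
- poise (a joint): travel of the poise along the beam away from the platform, 0 to 0.130 m; held by about 0.7 N of friction wherever it is left. It balances somewhere between 0.065 and 0.115 m, more for a heavier lot
- beam (a joint): beam angle in rad: 0 with the pointer on the centre mark, positive with the pointer end up, negative with it down; stops at -0.08 and 0.08. Free and untouched it settles within about a second, and within the stops it moves down by about 0.0032 rad for each mm that the poise goes outward. Locked, it stays at 0 whatever the load
- pointer_tip (a point): tip of the pointer at the end of the beam, beside a white index plate with a long centre mark, 75 mm above the bench, and short marks every 7 mm above and below
- beam_lock (a joint): lock bolt behind the pointer end of the beam: 0 = locked (its fork holds the beam), 0.022 m = fully back, away from the robot, beam free; it slides along the platform frame's +x against about 1.5 N of friction and stays where it is left
- lock_pin (a point): top end region of the lock bolt's upright steel pin, 12 mm diameter, pin standing from 20 mm below this point to 10 mm above it; this point is 105 mm above the bench and 26 mm behind the beam's centre line when locked. To unlock, push the pin away from the robot (platform frame's +x) from above the beam; the beam is 5 mm thick, its top up to 96 mm above the bench here once it is free
There are look-alikes about, which are no part of the job. What is shaped like the part that bears full_cup_mid but purple is not meant. Leave any turquoise look-alike of the part that bears cover_cup_mid alone.

How it is judged:
By the outcome, as a careful person would: the job done as asked, in the order asked, and still so for the second after the job is handed in, with the robot touching nothing.
It also fails if it takes over 72 s, if anything falls off the work surface, if the arm or the gripper's body presses on something with over 40 N, if the wrist force passes 120 N, or if a joint passes its speed limit or range.

## Robot

A 6-joint arm with a two-finger parallel gripper is mounted at the origin on a cart in front of the work surface, level with it; the furniture and walls round the work are solid. World frame = base frame: x ahead of the robot, y to its left, z up, the work surface at z = 0. Lengths are in m, angles in rad, forces in N, time in s.
With the tool pointing down it reaches from about 0.425 to 1.125 m from the base axis. Payload 14.9 kg.
Tool frame: the origin (TCP) lies on the front face of the gripper's body, between the roots of the fingers; the fingertips stand 78 mm ahead of it and the grasp point (between the pads) lies 60 mm ahead of it; z points along the fingers, y is the line along which they close (so a half turn about z gives the same grasp; the last joint's range is limited). The gripper opens to 91 mm and grips with 3 to 60 N. Pads are 32 mm wide; open, the fingers measure 118 mm over their backs; the gripper's body (76 mm by 178 mm) begins 60 mm behind the grasp point.
Start: joints at [1.219, 0.379, 1.734, -0, 1.028, -0.033], TCP at [0.219, 0.665, 0.292] pointing down, gripper open.
Joint ranges: [-2.77, 2.77], [-0.74, 2.19], [0, 2.66], [-1.06, 4.2], [0.31, 2.87], [-3.08, 3.08]. Speed limits (rad/s): [1.89, 1.89, 2.39, 3.14, 3.14, 3.14].

## Interface

Orientations are given as a rotation vector (axis times angle).
In Python, from plant import ctrl gives the robot as it stands.
- The arm moves only by the shell command python3 -m inch 'ROWS' [FORCE]. ROWS is JSON, a list of rows, each a list of 3 entries, a list of its own where there are three numbers: the closure, from 0 (fully open) to 1 (shut), then the shift along the tool's x, y, z in m, then the turn, a rotation vector about the tool's x, y, z in rad. In form: [[fingers, [x, y, z], [wx, wy, wz]], ...]. A call has 1 to 20 rows; each row is the pose to reach, as a shift and turn from the pose commanded when the call began, along the tool's axes at that moment; what a row does not reach only later rows make up. A row lasts 1/8 s, in which the tool goes at most 62.5 mm and 10.7 degrees, less where a joint would pass 70% of its speed; a pose out of reach is approached as far as the arm can. A call with a gripper value outside its range is refused whole. The fingers move at their own pace and stop on an object; FORCE is the grip in N (left out, the last holds). Time passes only in rows, so rows that repeat a pose let the fingers close. It gives the time, the measured TCP pose, the force, the opening and the grip force at its end, in the units of the state.
- ctrl.sense(): the state, without advancing time (a new reading comes with each control period).
- ctrl.capture(name): name is "side" or "top"; returns the picture (384x512x3 uint8, red, green, blue); there is no depth.
- ctrl.camera_info(name): a dict with "intrinsics" (3x3 intrinsics, pixels), "dist" ([k1, k2, p1, p2, k3] as OpenCV has them; the pictures are not rectified), "R" (3x3) and "t" (3): a world point X has camera coordinates R X + t. Camera axes: x right, y down, z forward; pixel columns grow to the right and rows downward; lengths in m; the calibration is good to about 2 mm. A picture is of the moment at which its call begins. camera_info takes no time and is no camera call.
- ctrl.close_job(): hands the job in; it is judged then, once.
The state is a dict: "clock": time; "joint_positions": joint angles; "joint_vel": joint speeds; "joint_torque": joint torques, N m; "ee_pos": TCP position; "tcp_rot": TCP orientation; "contact_force": force on the tool from outside, world axes, zero at the start; "wrist_torque": the same for the moment, N m; "width": finger opening in m; "finger_force": force on a finger pad.
Only numpy, scipy, OpenCV 4.12 (cv2) and the standard library are available. Lean on these libraries where they do the work, as an engineer would, in place of code of your own. Each camera call takes 0.05 s, during which the arm holds its last target. There are 200 camera calls.

## Working session

There is one attempt and no reset: what is moved stays moved. The work goes in short steps, Python scripts to look and compute and a shell command to move; the robot and the scene stay as the last step left them, time stands still between calls to the robot, and variables do not carry over. Pictures are saved under pics/ and viewed, at most 10 in all, crops included, and the job is handed in when it is done.

```bash
mkdir -p pics; ls
cat > h.py <<'E'
import numpy as np, cv2
from plant import ctrl
def K(n):
    c=ctrl.camera_info(n); return [np.array(c[k],float) for k in("intrinsics","dist","R","t")]
def ray(n,uv):
    k,d,R,t=K(n); p=cv2.undistortPoints(np.array([[uv]],float),k,d)[0,0]
    return -R.T@t.ravel(), R.T@np.array([p[0],p[1],1])
def onz(n,uv,z):
    o,d=ray(n,uv); return o+d*(z-o[2])/d[2]
def tri(u1,u2):
    (o,d),(p,e)=ray("top",u1),ray("side",u2)
    s=np.linalg.lstsq(np.c_[d,-e],p-o,rcond=None)[0]; a,b=o+s[0]*d,p+s[1]*e
    return (a+b)/2,np.linalg.norm(a-b)
def proj(n,X):
    k,d,R,t=K(n); return cv2.projectPoints(np.array(X,float).reshape(-1,3),cv2.Rodrigues(R)[0],t,k,d)[0][:,0]
def snap(n,f):
    im=ctrl.capture(n); cv2.imwrite("pics/"+f,im[:,:,::-1]); return im
E
python3 - <<'E'
from h import *
a=snap("top","top0.png");b=snap("side","side0.png")
cv2.imwrite("pics/both0.png",cv2.resize(np.vstack([a,b])[:,:,::-1],None,fx=.78,fy=.78))
for n in("top","side"):
    k,d,R,t=K(n);print(n,-R.T@t.ravel(),R[2],k[0,0],d)
s=ctrl.sense();print({k:np.round(v,3) for k,v in s.items()})
E
```

```text
pics
top [0.40151164 0.05238658 1.34023952] [ 0.06353448 -0.00420307 -0.99797079] 398.2887802131452 [-0.11448263  0.          0.          0.          0.        ]
side [0.52147654 0.89950297 0.53023234] [-0.05393614 -0.8867505  -0.45909089] 397.91043037105965 [-0.10279608  0.          0.          0.          0.        ]
{'clock': np.float64(0.1), 'joint_positions': array([ 1.219,  0.379,  1.735,  0.   ,  1.029, -0.033]), 'joint_vel': array([ 0.001, -0.001, -0.001,  0.001, -0.   ,  0.   ]), 'joint_torque': array([-0.0000e+00, -7.6503e+01, -4.3529e+01,  6.5000e-02,  4.0000e-02,
        0.0000e+00]), 'ee_pos': array([0.219, 0.664, 0.292]), 'tcp_rot': array([-4.990e-01, -3.102e+00,  2.000e-03]), 'contact_force': array([-0.465, -0.447, -0.121]), 'wrist_torque': array([ 0.   , -0.09 ,  0.004]), 'finger_force': np.float64(0.0), 'width': np.float64(0.091)}
```

View pics/top0.png

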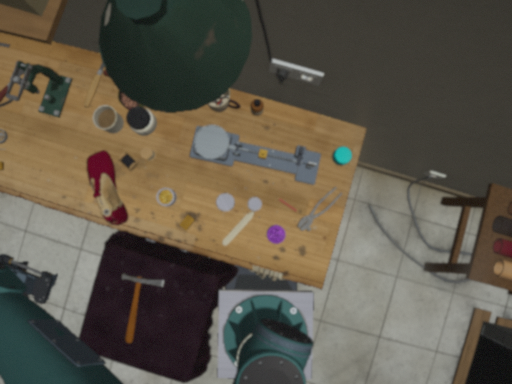

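View pics/side0.png

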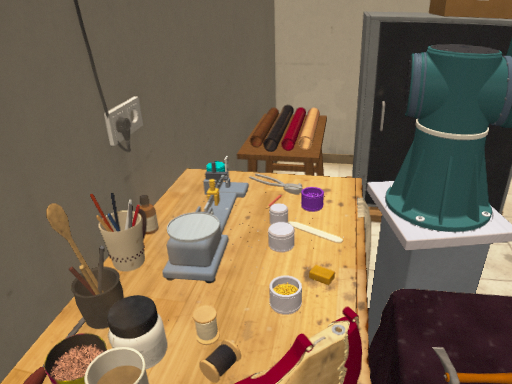

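Top view: the full cup with yellow tacks is at (165,197). The two mouth-down cups are at (226,202), which looks wider, and (255,204). The purple look-alike is at (276,234) and the turquoise one at (343,155). The scale platform is at (212,142), the poise at (263,154) and the pointer/lock end at about (305,160). In the side view the full cup is at (286,294), the cups at (281,235) and (279,214), the platform at (195,235) and the poise at (213,190). I'll check these in enlarged crops.

Run:
```python
import cv2,numpy as np
a=cv2.imread("pics/top0.png")[115:245,145:335];b=cv2.imread("pics/side0.png")[150:320,150:340]
a=cv2.resize(a,None,fx=4,fy=4,interpolation=cv2.INTER_CUBIC);b=cv2.resize(b,None,fx=3.5,fy=3.5,interpolation=cv2.INTER_CUBIC)
cv2.imwrite("pics/ca.png",a);cv2.imwrite("pics/cb.png",b)
```

```text
(no output)
```

View pics/ca.png

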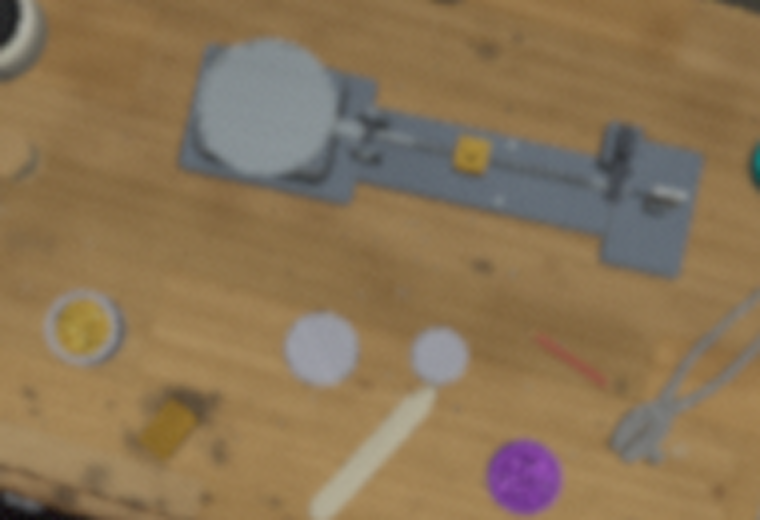

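View pics/cb.png

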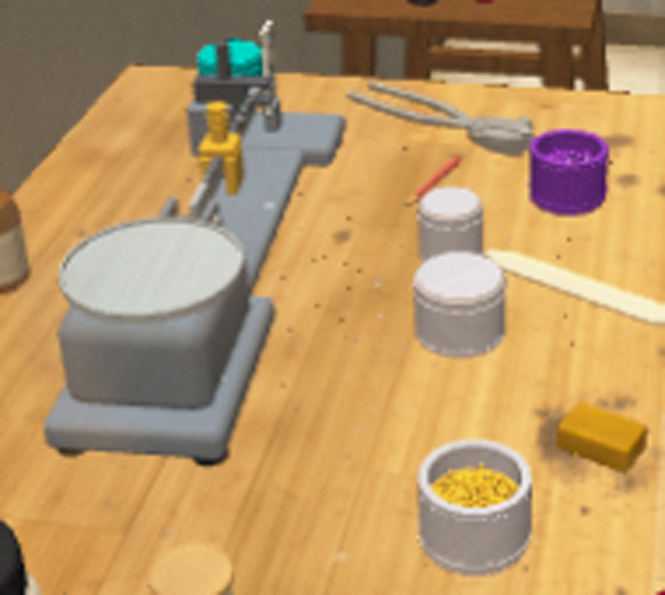

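The close crop confirms the choice. The full cup (aluminium, yellow tacks) is at top crop (84,327). The wide cover cup at (321,349) is about 73 px across against 57 px for the narrow one at (440,355). The platform is at (266,108) and the poise knob at (472,155). The lock's dark pin is near (620,150), and in the side crop at (224,60). Purple and turquoise are excluded.

Run:
```python
from h import *
T=lambda u,v:((u+.5)/4-.5+145,(v+.5)/4-.5+115)
S=lambda u,v:((u+.5)/3.5-.5+150,(v+.5)/3.5-.5+150)
for n,a,b,z in [("full rim",(84,327),(475,478),.046),("cover top",(321,349),(460,276),.046),("narrow top",(440,355),(451,207),.046),("platform",(266,108),(152,268),.095),("knob top",(472,150),(217,105),.1195),("pin top",(625,130),(224,42),.115)]:
    p,e=tri(T(*a),S(*b));print(n,p.round(4),"gap",round(e,4),onz("top",T(*a),z).round(4),onz("side",S(*b),z).round(4))
# diameters
for n,a,b in [("cover",(285,349),(357,349)),("narrow",(411,355),(468,355)),("full",(45,327),(123,327)),("plat",(194,108),(339,108))]:
    z=.092 if n=="plat" else .046
    print(n,np.linalg.norm(onz("top",T(*a),z)-onz("top",T(*b),z)).round(4))
P=onz("top",T(266,108),.092);k=onz("top",T(472,150),.119);d=(k-P)[:2];print("knob dist",np.linalg.norm(d),"yaw of -y dir",np.degrees(np.arctan2(d[1],d[0])))
# beam edges on base strip
p,q=onz("top",T(380,113),.03),onz("top",T(608,160),.03);d=(q-p)[:2];print("strip yaw",np.degrees(np.arctan2(d[1],d[0])))
p,q=onz("top",T(345,125),.09),onz("top",T(600,183),.09);d=(q-p)[:2];print("beam yaw",np.degrees(np.arctan2(d[1],d[0])))
```

```text
full rim [0.4577 0.3369 0.0433] gap 0.0039 [0.4595 0.3361 0.046 ] [0.4562 0.3403 0.046 ]
cover top [0.4445 0.142  0.0441] gap 0.0031 [0.4459 0.1416 0.046 ] [0.4433 0.1451 0.046 ]
narrow top [0.4412 0.045  0.0403] gap 0.0043 [0.4432 0.0448 0.046 ] [0.44   0.0553 0.046 ]
platform [0.6333 0.1873 0.0914] gap 0.0026 [0.6339 0.187  0.095 ] [0.6311 0.1934 0.095 ]
knob top [0.5993 0.0239 0.1195] gap 0.0012 [0.5998 0.0239 0.1195] [0.5987 0.0241 0.1195]
pin top [ 0.6088 -0.0945  0.1186] gap 0.0192 [ 0.6192 -0.0951  0.115 ] [ 0.5997 -0.0991  0.115 ]
cover 0.0586
narrow 0.0463
full 0.0644
plat 0.1153
knob dist 0.16701836528096484 yaw of -y dir -101.94951211728194
strip yaw -100.45514418401125
beam yaw -101.6442067774917
```

```bash
cat >> h.py <<'E'
from scipy.spatial.transform import Rotation as Rn
YAW=np.radians(-11.9); EX=np.array([np.cos(YAW),np.sin(YAW),0]); EY=np.array([-np.sin(YAW),np.cos(YAW),0])
RT=np.c_[np.cross(EY,[0,0,-1]),EY,[0,0,-1]]
def go(x,y,zg):
    "tool shift and turn that put the grasp point at (x,y,zg), tool down, closing along scale y"
    s=ctrl.sense(); R=Rn.from_rotvec(s["tcp_rot"]).as_matrix()
    return (R.T@(np.array([x,y,zg+.06])-s["ee_pos"])).round(4),Rn.from_matrix(R.T@RT).as_rotvec().round(4)
E
python3 - <<'E'
from h import *
print(go(.458,.338,.126),go(.458,.338,.026))
for z in(.6,.8,1):print("lamp",onz("top",(175,50),z).round(2),onz("top",(205,105),z).round(2))
T=lambda u,v:((u+.5)/4-.5+145,(v+.5)/4-.5+115)
P=onz("top",T(266,108),.092);
for n,q,z in[("plate",T(670,193),.095),("fork",T(603,183),.09),("dark near",T(615,190),.1),("dark far",T(625,130),.06)]:
    d=onz("top",q,z)-P;print(n,d@EX,d@EY)
E
```

```text
(array([-0.329 , -0.2351,  0.1059]), array([-1.100e-03, -1.000e-04, -1.111e-01])) (array([-0.329 , -0.235 ,  0.2059]), array([-1.100e-03, -1.000e-04, -1.111e-01]))
lamp [0.72 0.21 0.6 ] [0.61 0.15 0.6 ]
lamp [0.63 0.17 0.8 ] [0.55 0.12 0.8 ]
lamp [0.55 0.12 1.  ] [0.5 0.1 1. ]
plate 0.006314433875544466 -0.32676194367846556
fork 0.002682742662111284 -0.2737135668020839
dark near -0.0021784964379093813 -0.2833842620257289
dark far 0.05413195905025479 -0.2839374420241135
```

```bash
python3 -m inch '[[0,[-0.329,-0.235,0.1],[0,0,-0.11]],[0,[-0.329,-0.235,0.1],[0,0,-0.11]],[0,[-0.329,-0.235,0.1],[0,0,-0.11]],[0,[-0.329,-0.235,0.1],[0,0,-0.11]],[0,[-0.329,-0.235,0.1],[0,0,-0.11]],[0,[-0.329,-0.235,0.1],[0,0,-0.11]],[0,[-0.329,-0.235,0.1],[0,0,-0.11]],[0,[-0.329,-0.235,0.1],[0,0,-0.11]],[0,[-0.329,-0.235,0.1],[0,0,-0.11]],[0,[-0.329,-0.235,0.1],[0,0,-0.11]]]' 15
python3 - <<'E'
from h import *
print(go(.458,.338,.026))
a=snap("side","s1.png");b=snap("top","t1.png")
cv2.imwrite("pics/c1.png",np.vstack([cv2.resize(a[150:330,150:400],(800,576)),])[:,:,::-1])
E
```

```text
clock: 1.35
ee_pos: [0.4577, 0.3394, 0.1925]
tcp_rot: [0.325, 3.124, 0.0]
contact_force: [-0.2, 0.3, 0.9]
width: 0.0912
finger_force: 0.0
(array([-0.0005, -0.0013,  0.1065]), array([0.0003, 0.0002, 0.0001]))
```

View pics/c1.png

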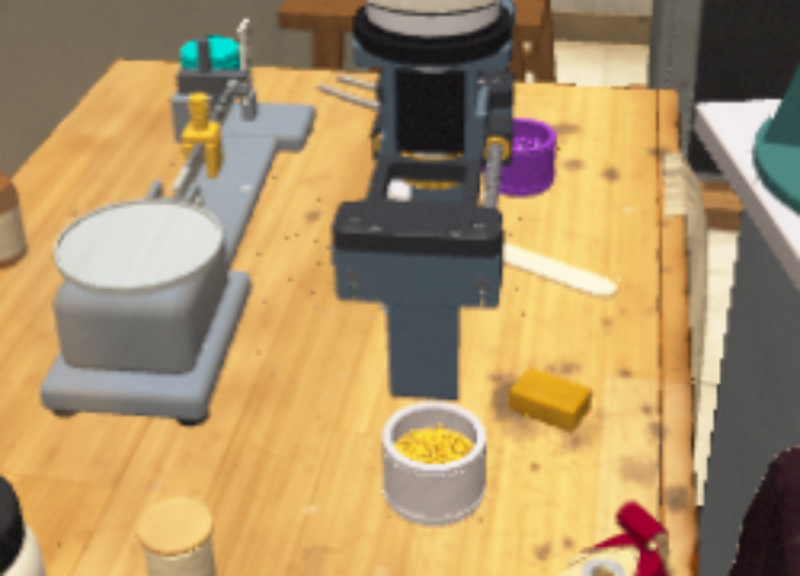

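The gripper hangs centred over the full cup (rim centre at (433,430) in this crop) and the fingers clear the rim. Next: descend, grip and lift.

```bash
python3 -m inch '[[0,[0,-0.001,0.05],[0,0,0]],[0,[0,-0.001,0.105],[0,0,0]],[0,[0,-0.001,0.105],[0,0,0]],[0,[0,-0.001,0.105],[0,0,0]],[0.4,[0,-0.001,0.105],[0,0,0]],[0.4,[0,-0.001,0.105],[0,0,0]],[0.4,[0,-0.001,0.105],[0,0,0]],[0.4,[0,-0.001,0.105],[0,0,0]],[0.4,[0,-0.001,0.105],[0,0,0]],[0.4,[0,-0.001,0.105],[0,0,0]]]' 25
python3 -m inch '[[0.4,[0,0,-0.01],[0,0,0]],[0.4,[0,0,-0.04],[0,0,0]],[0.4,[0,0,-0.08],[0,0,0]],[0.4,[0,0,-0.11],[0,0,0]],[0.4,[0,0,-0.13],[0,0,0]],[0.4,[0,0,-0.13],[0,0,0]],[0.4,[0,0,-0.13],[0,0,0]]]'
python3 - <<'E'
from h import *
a=snap("side","s2.png");b=snap("top","t2.png")
P=onz("top",(145+66.1,115+26.6),.092);print(P)
s=ctrl.sense();print(go(*(P[:2]),.126+.02), s["ee_pos"])
c=s["ee_pos"]-[0,0,.06]
for n in("side","top"):print(proj(n,[c+[0,0,.02]]))
cv2.imwrite("pics/c2.png",cv2.resize(a[100:340,150:450],(800,640))[:600,:,::-1])
E
```

```text
clock: 2.7
ee_pos: [0.4583, 0.3377, 0.0879]
tcp_rot: [0.327, 3.124, 0.001]
contact_force: [-2.0, -1.2, 9.6]
width: 0.0612
finger_force: 25.0
clock: 3.58
ee_pos: [0.4575, 0.3372, 0.2161]
tcp_rot: [-0.327, -3.123, 0.002]
contact_force: [-0.2, -0.3, -3.5]
width: 0.061
finger_force: 25.0
[0.63458326 0.18735805 0.092     ]
(array([-0.2043, -0.1098,  0.0098]), array([-0.0015, -0.0014, -0.0011])) [0.45747386 0.33713036 0.21591974]
[[284.44016369 224.93538125]]
[[155.75989776 194.87711041]]
```

View pics/c2.png

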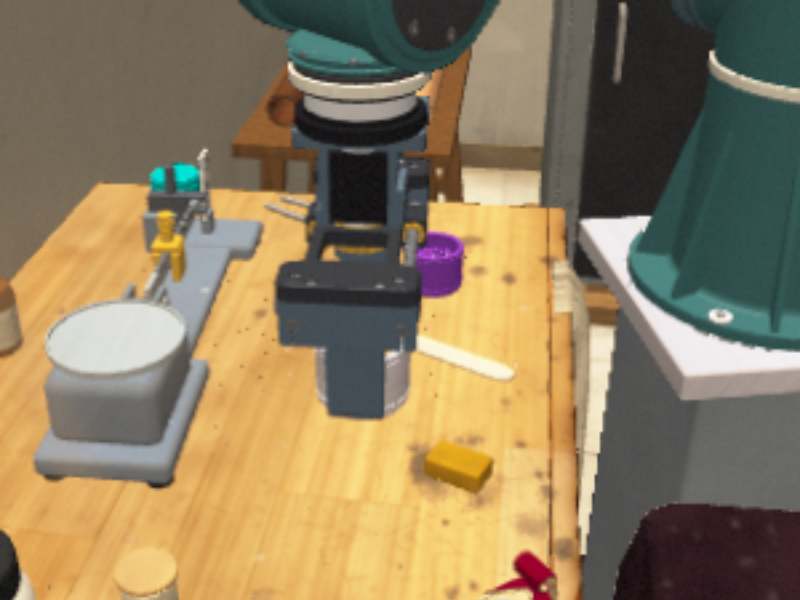

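The cup is gripped level and lifted clear. I'll carry it to the platform.

```bash
python3 -m inch '[[0.4,[-0.01,-0.005,0],[0,0,0]],[0.4,[-0.03,-0.016,0],[0,0,0]],[0.4,[-0.06,-0.032,0],[0,0,0]],[0.4,[-0.09,-0.048,0],[0,0,0]],[0.4,[-0.12,-0.064,0],[0,0,0]],[0.4,[-0.15,-0.08,0],[0,0,0]],[0.4,[-0.18,-0.096,0],[0,0,0]],[0.4,[-0.198,-0.106,0],[0,0,0]],[0.4,[-0.2045,-0.1095,0],[0,0,0]],[0.4,[-0.2045,-0.1095,0],[0,0,0]],[0.4,[-0.2045,-0.1095,0],[0,0,0]]]'
python3 - <<'E'
from h import *
s=ctrl.sense();print(go(.633,.188,.120),s["ee_pos"])
a=snap("side","s3.png");b=snap("top","t3.png")
c=s["ee_pos"]-[0,0,.06]
print(proj("side",[c,c+.037*EY,c+[0,0,-.028]]),proj("top",[c+[0,0,.018]]))
cv2.imwrite("pics/c3.png",cv2.resize(a[90:300,100:350],(714,600))[:,:,::-1])
E
```

```text
clock: 5.05
ee_pos: [0.6347, 0.1886, 0.2171]
tcp_rot: [-0.326, -3.124, 0.0]
contact_force: [-0.5, 0.3, -3.3]
width: 0.0609
finger_force: 25.0
(array([ 0.0015, -0.0009,  0.0371]), array([-0.0001, -0.0004, -0.0004])) [0.63466579 0.18855356 0.21714315]
[[188.16228573 198.75382064]
 [182.3302007  207.81210046]
 [189.71568989 210.84143751]] [[207.84049584 136.34558715]]
```

View pics/c3.png

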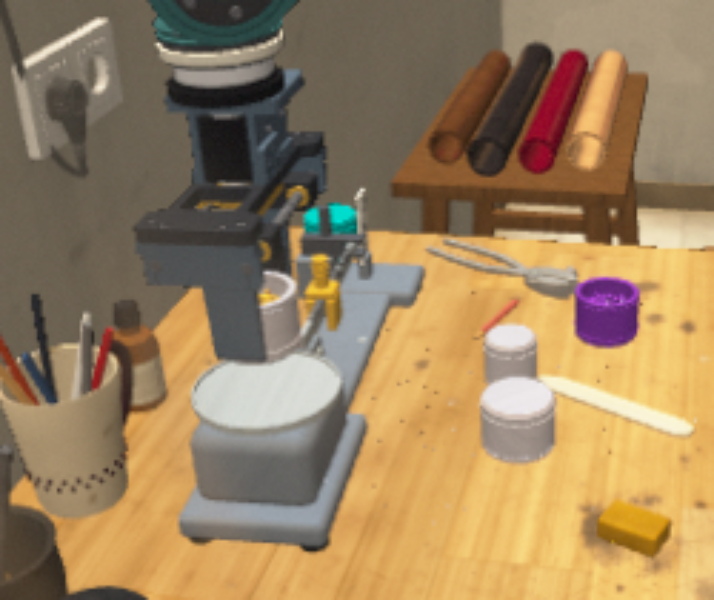

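The cup is held upright over the platform: the platform ellipse centre is at (268,391) and the cup's right edge at 298. I'll lower it gently.

```bash
python3 -m inch '[[0.4,[0.0015,-0.001,0.008],[0,0,0]],[0.4,[0.0015,-0.001,0.016],[0,0,0]],[0.4,[0.0015,-0.001,0.024],[0,0,0]],[0.4,[0.0015,-0.001,0.03],[0,0,0]],[0.4,[0.0015,-0.001,0.033],[0,0,0]],[0.4,[0.0015,-0.001,0.0345],[0,0,0]],[0.4,[0.0015,-0.001,0.0345],[0,0,0]],[0.4,[0.0015,-0.001,0.0345],[0,0,0]]]'
python3 -m inch '[[0.4,[0,0,0.001],[0,0,0]],[0.4,[0,0,0.001],[0,0,0]],[0.4,[0,0,0.001],[0,0,0]]]'
```

```text
clock: 6.15
ee_pos: [0.6338, 0.1873, 0.183]
tcp_rot: [0.327, 3.124, 0.0]
contact_force: [0.3, 1.3, -3.4]
width: 0.0609
finger_force: 25.0
clock: 6.52
ee_pos: [0.6337, 0.1873, 0.1818]
tcp_rot: [0.327, 3.124, 0.0]
contact_force: [0.3, 0.9, -3.1]
width: 0.0612
finger_force: 25.0
```

```bash
python3 -m inch '[[0.4,[0,0,0.001],[0,0,0]],[0.4,[0,0,0.001],[0,0,0]],[0.4,[0,0,0.001],[0,0,0]]]'; python3 -m inch '[[0.4,[0,0,0.001],[0,0,0]],[0.4,[0,0,0.001],[0,0,0]],[0.4,[0,0,0.001],[0,0,0]]]'
```

```text
clock: 6.9
ee_pos: [0.6336, 0.1873, 0.1807]
tcp_rot: [-0.327, -3.124, 0.0]
contact_force: [-0.3, -0.8, -2.7]
width: 0.0613
finger_force: 25.0
clock: 7.28
ee_pos: [0.6337, 0.1873, 0.1798]
tcp_rot: [0.327, 3.124, 0.0]
contact_force: [-0.1, 0.1, -2.3]
width: 0.0616
finger_force: 25.0
```

```bash
python3 -m inch '[[0.4,[0,0,0.001],[0,0,0]],[0.4,[0,0,0.001],[0,0,0]],[0.4,[0,0,0.001],[0,0,0]]]'; python3 -m inch '[[0.4,[0,0,0.001],[0,0,0]],[0.4,[0,0,0.001],[0,0,0]],[0.4,[0,0,0.001],[0,0,0]]]'
```

```text
clock: 7.65
ee_pos: [0.6338, 0.1873, 0.1791]
tcp_rot: [0.327, 3.124, 0.0]
contact_force: [-3.0, -1.1, 5.4]
width: 0.0608
finger_force: 25.0
clock: 8.02
ee_pos: [0.6338, 0.1874, 0.1787]
tcp_rot: [0.327, 3.124, -0.0]
contact_force: [-6.8, -1.0, 14.2]
width: 0.061
finger_force: 25.0
```

```bash
python3 -m inch '[[0.4,[0,0,-0.002],[0,0,0]],[0.3,[0,0,-0.002],[0,0,0]],[0.1,[0,0,-0.002],[0,0,0]],[0,[0,0,-0.002],[0,0,0]],[0,[0,0,-0.002],[0,0,0]],[0,[0,0,-0.002],[0,0,0]],[0,[0,0,-0.02],[0,0,0]],[0,[0,0,-0.05],[0,0,0]],[0,[0,0,-0.075],[0,0,0]],[0,[0,0,-0.075],[0,0,0]]]'
python3 - <<'E'
from h import *
print(go(.4445,.143,.1265))
E
```

```text
clock: 9.28
ee_pos: [0.6347, 0.1876, 0.2559]
tcp_rot: [0.327, 3.12, 0.002]
contact_force: [0.3, -0.8, 0.7]
width: 0.0909
finger_force: 0.0
(array([ 0.1771, -0.0832,  0.0686]), array([ 0.0019,  0.0039, -0.0011]))
```

```bash
python3 -m inch '[[0,[0.05,-0.024,0],[0,0,0]],[0,[0.1,-0.047,0.01],[0,0,0]],[0,[0.177,-0.083,0.06],[0,0,0]],[0,[0.177,-0.083,0.07],[0,0,0]],[0,[0.177,-0.083,0.07],[0,0,0]],[0,[0.177,-0.083,0.07],[0,0,0]],[0,[0.177,-0.083,0.07],[0,0,0]]]'
python3 - <<'E'
from h import *
print(go(.4445,.143,.0265))
a=snap("side","s4.png");b=snap("top","t4.png")
i=cv2.resize(a[150:310,100:340],(800,533));cv2.imwrite("pics/c4.png",i[:,:,::-1])
E
```

```text
clock: 10.15
ee_pos: [0.4446, 0.1431, 0.1835]
tcp_rot: [0.327, 3.123, 0.001]
contact_force: [-0.0, 0.3, -0.6]
width: 0.0913
finger_force: 0.0
(array([ 0.0002, -0.0002,  0.097 ]), array([ 0.0007,  0.0015, -0.0012]))
```

View pics/c4.png

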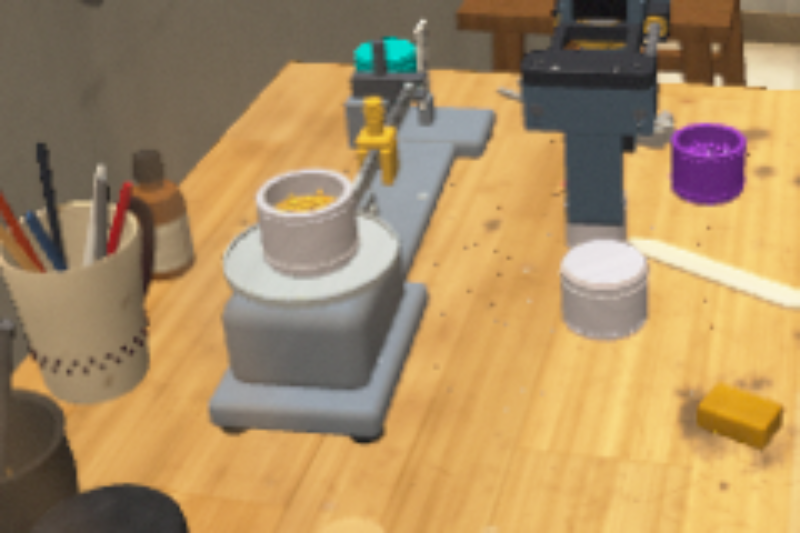

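The full cup stands upright on the platform, with its rim ellipse centre at crop (306,196). The cover cup is clear below the open fingers, with its top ellipse centre at crop (604,265). I'll compare their offsets in x before gripping.

```bash
python3 - <<'E'
from h import *
S=lambda u,v:((u+.5)/3.3333-.5+100,(v+.5)/3.3333-.5+150)
print("full",onz("side",S(306,196),.138).round(4),"tool .6338,.1874")
print("cover",onz("side",S(604,265),.046).round(4), "tool .4446,.1431")
for n,a,b,z in[("full",(258,196),(355,196),.138),("cover",(560,265),(648,265),.046)]:
    p,q=onz("side",S(*a),z),onz("side",S(*b),z);print(n,np.linalg.norm(p-q))
E
python3 -m inch '[[0,[0,0,0.05],[0,0,0]],[0,[0,0,0.09],[0,0,0]],[0,[0,0,0.096],[0,0,0]],[0,[0,0,0.096],[0,0,0]],[0.4,[0,0,0.096],[0,0,0]],[0.4,[0,0,0.096],[0,0,0]],[0.4,[0,0,0.096],[0,0,0]],[0.4,[0,0,0.096],[0,0,0]],[0.4,[0,0,0.096],[0,0,0]],[0.4,[0,0,0.096],[0,0,0]]]' 20
```

```text
full [0.6296 0.1948 0.138 ] tool .6338,.1874
cover [0.444  0.1477 0.046 ] tool .4446,.1431
full 0.05964053594319623
cover 0.05929915878227187
clock: 11.5
ee_pos: [0.4435, 0.1429, 0.087]
tcp_rot: [0.327, 3.124, 0.0]
contact_force: [-1.0, -1.2, 7.3]
width: 0.0591
finger_force: 20.0
```

```bash
python3 -m inch '[[0.4,[0,0,-0.03],[0,0,0]],[0.4,[0,0,-0.08],[0,0,0]],[0.4,[0,0,-0.13],[0,0,0]],[0.4,[0,0,-0.16],[0,0,0]],[0.4,[0,0,-0.16],[0,0,0]],[0.4,[0,0,-0.16],[0,0,0]]]'
python3 - <<'E'
from h import *
print(ctrl.sense()["contact_force"],go(.6299,.1882,.175))
E
```

```text
clock: 12.25
ee_pos: [0.4427, 0.1427, 0.2457]
tcp_rot: [-0.327, -3.123, 0.001]
contact_force: [-0.3, -0.1, -1.6]
width: 0.0591
finger_force: 20.0
[-0.27664947 -0.12362352 -1.55914284] (array([-0.1737,  0.0833,  0.0105]), array([-0.0005, -0.0011, -0.0011]))
```

```bash
python3 -m inch '[[0.4,[-0.02,0.01,0],[0,0,0]],[0.4,[-0.06,0.029,0],[0,0,0]],[0.4,[-0.1,0.048,0],[0,0,0]],[0.4,[-0.14,0.067,0],[0,0,0]],[0.4,[-0.165,0.079,0],[0,0,0]],[0.4,[-0.174,0.0835,0],[0,0,0]],[0.4,[-0.174,0.0835,0.006],[0,0,0]],[0.4,[-0.174,0.0835,0.01],[0,0,0]],[0.4,[-0.174,0.0835,0.01],[0,0,0]],[0.4,[-0.174,0.0835,0.01],[0,0,0]]]'
python3 - <<'E'
from h import *
s=ctrl.sense();print(s["ee_pos"],s["contact_force"])
a=snap("side","s5.png");b=snap("top","t5.png")
c=s["ee_pos"]-[0,0,.06]
print("rim full z.138 / cover rim, as if on tool axis",proj("side",[[c[0],c[1],.138],[c[0],c[1],c[2]-.027]]))
cv2.imwrite("pics/c5.png",cv2.resize(a[160:260,140:260],(720,600),interpolation=cv2.INTER_CUBIC)[:,:,::-1])
E
```

```text
clock: 13.5
ee_pos: [0.6305, 0.1884, 0.2369]
tcp_rot: [0.327, 3.124, 0.0]
contact_force: [-0.4, 0.5, -0.9]
width: 0.0593
finger_force: 20.0
[0.63052664 0.18835548 0.23692987] [-0.36620259  0.50774181 -0.90843604]
rim full z.138 / cover rim, as if on tool axis [[191.27591404 206.90184153]
 [190.62783067 201.74740522]]
```

View pics/c5.png

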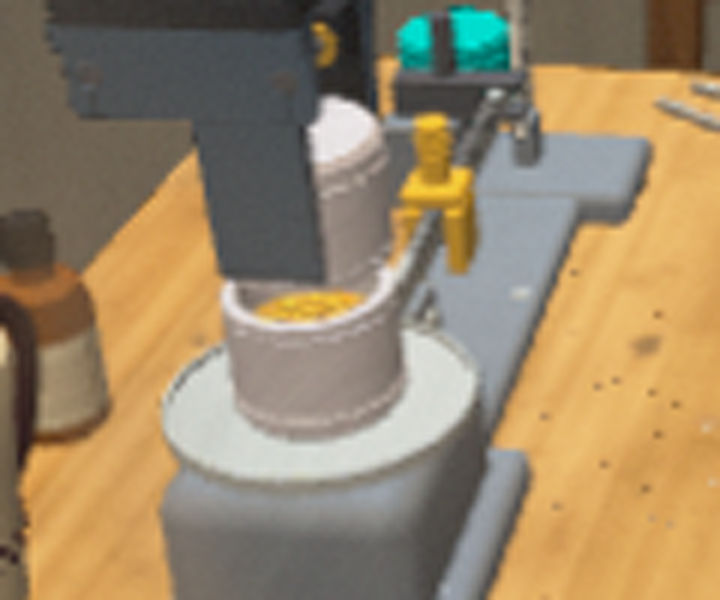

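The cover hangs about 10 mm above the full cup. Cover right edge at (385,150) extrapolates to about 396 at the full cup's rim row, where the full cup's edge is at (400,290). They are aligned to within 1 mm. I'll lower with a 0.5 mm correction.

```bash
python3 -m inch '[[0.4,[0.0005,0,0.004],[0,0,0]],[0.4,[0.0005,0,0.007],[0,0,0]],[0.4,[0.0005,0,0.009],[0,0,0]],[0.4,[0.0005,0,0.01],[0,0,0]],[0.4,[0.0005,0,0.01],[0,0,0]],[0.4,[0.0005,0,0.01],[0,0,0]]]'; python3 -m inch '[[0.4,[0,0,0.001],[0,0,0]],[0.4,[0,0,0.001],[0,0,0]],[0.4,[0,0,0.001],[0,0,0]]]';python3 -m inch '[[0.4,[0,0,0.001],[0,0,0]],[0.4,[0,0,0.001],[0,0,0]],[0.4,[0,0,0.001],[0,0,0]]]'
```

```text
clock: 14.35
ee_pos: [0.6304, 0.1885, 0.2268]
tcp_rot: [0.327, 3.124, 0.0]
contact_force: [0.1, 0.3, -0.1]
width: 0.0595
finger_force: 20.0
clock: 14.72
ee_pos: [0.6303, 0.1885, 0.2257]
tcp_rot: [0.327, 3.124, -0.0]
contact_force: [-0.5, 0.2, -0.8]
width: 0.0591
finger_force: 20.0
clock: 15.1
ee_pos: [0.6303, 0.1885, 0.2247]
tcp_rot: [-0.327, -3.124, 0.0]
contact_force: [0.3, 0.6, -0.6]
width: 0.0592
finger_force: 20.0
```

```bash
python3 -m inch '[[0.4,[0,0,0.0008],[0,0,0]],[0.4,[0,0,0.0008],[0,0,0]],[0.4,[0,0,0.0008],[0,0,0]]]';python3 -m inch '[[0.4,[0,0,0.0008],[0,0,0]],[0.4,[0,0,0.0008],[0,0,0]],[0.4,[0,0,0.0008],[0,0,0]]]'
```

```text
clock: 15.48
ee_pos: [0.6304, 0.1886, 0.2242]
tcp_rot: [0.327, 3.124, 0.0]
contact_force: [-2.3, -0.3, 5.0]
width: 0.059
finger_force: 20.0
clock: 15.85
ee_pos: [0.6305, 0.1886, 0.2238]
tcp_rot: [0.327, 3.124, 0.0]
contact_force: [-4.2, -0.9, 11.5]
width: 0.0588
finger_force: 20.0
```

```bash
python3 -m inch '[[0.4,[0,0,-0.0012],[0,0,0]],[0.3,[0,0,-0.0012],[0,0,0]],[0.1,[0,0,-0.0012],[0,0,0]],[0,[0,0,-0.0012],[0,0,0]],[0,[0,0,-0.0012],[0,0,0]],[0,[0,0,-0.0012],[0,0,0]],[0,[0,0,-0.015],[0,0,0]],[0,[0,0,-0.04],[0,0,0]],[0,[0,0,-0.06],[0,0,0]],[0,[0,0,-0.06],[0,0,0]]]'
python3 - <<'E'
from h import *
P=np.array([.633,.188,0]); k=P-.285*EY+.0*EX; print("beam at pin",k)
print("to front of pin",go(*(P-.2*EY-.03*EX)[:2],.17))
a=snap("side","s6.png")
cv2.imwrite("pics/c6.png",cv2.resize(a[150:250,140:260],(720,600),interpolation=cv2.INTER_CUBIC)[:,:,::-1])
E
```

```text
clock: 17.1
ee_pos: [0.6311, 0.1887, 0.2853]
tcp_rot: [0.327, 3.121, 0.002]
contact_force: [0.6, -0.4, -0.3]
width: 0.0907
finger_force: 0.0
beam at pin [ 0.57423181 -0.09087506  0.        ]
to front of pin (array([ 0.0279, -0.2004,  0.0549]), array([ 0.0014,  0.0029, -0.0011]))
```

View pics/c6.png

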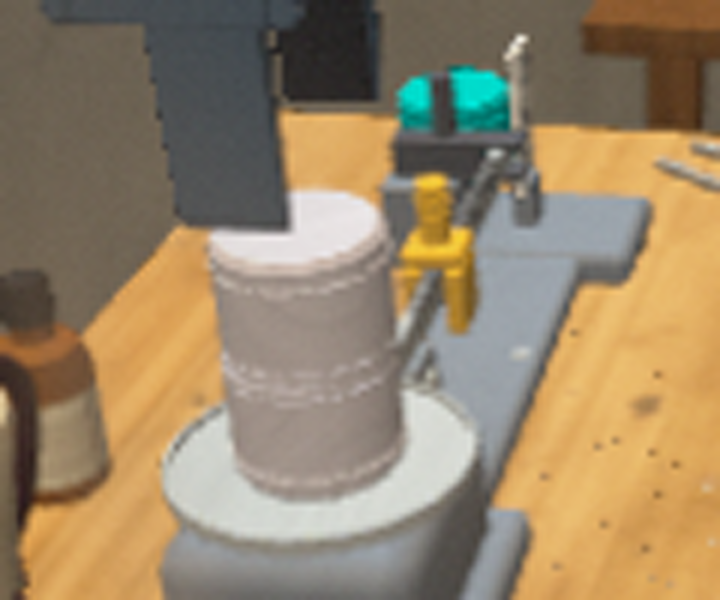

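The pair stands rim on rim with the walls lined up, seam at y≈380 and platform pixels unchanged. The dark lock pin is at crop x≈443, y 75–130, and the white plate's post is at x≈518 with its top at y≈38. That was the tenth picture, so the rest is by numbers. I'll check the plate height and plan the pin push.

Run:
```python
from h import *
P=np.array([.633,.188,0]); f=lambda x,s,z:P+x*EX-s*EY+[0,0,z]
for z in(.08,.1,.12,.14):print("plate",z,proj("side",[f(.006,.327,z)]).round(1),"obs top 226.2,156.5")
for s in(.275,.285,.295):
    for x in (.02,.026,.032): print("pin top",s,x,proj("side",[f(x,s,.115)]).round(1),"obs 213.8,162")
# dark pixels of pin in the top view
b=cv2.imread("pics/t6.png") if False else cv2.imread("pics/top0.png"); g=b.max(2)
o=b[140:172,290:315]; print(o.max(2)[:, :])
print("top proj pin", proj("top",[f(.026,.285,.115),f(.026,.285,.085),f(0,.285,.09),f(0,.31,.075)]).round(1))
print("hover",go(*f(-.03,.283,0)[:2],.17))
```

```text
plate 0.08 [[225.2 167.9]] obs top 226.2,156.5
plate 0.1 [[224.7 161.3]] obs top 226.2,156.5
plate 0.12 [[224.2 154.7]] obs top 226.2,156.5
plate 0.14 [[223.7 147.9]] obs top 226.2,156.5
pin top 0.275 0.02 [[214.8 163.6]] obs 213.8,162
pin top 0.275 0.026 [[212.7 163.5]] obs 213.8,162
pin top 0.275 0.032 [[210.5 163.5]] obs 213.8,162
pin top 0.285 0.02 [[215.8 162.1]] obs 213.8,162
pin top 0.285 0.026 [[213.6 162.1]] obs 213.8,162
pin top 0.285 0.032 [[211.4 162. ]] obs 213.8,162
pin top 0.295 0.02 [[216.7 160.7]] obs 213.8,162
pin top 0.295 0.026 [[214.5 160.6]] obs 213.8,162
pin top 0.295 0.032 [[212.4 160.6]] obs 213.8,162
[[137 136 135 135 136 135 138 136 138 138 139 140 142 141 143 142 141 140
  139 138 136 136 133 133 130]
 [139 139 138 137 136 139 137 138 138 139 139 140 138 140 139 139 141 141
  141 139 138 136 134 134 134]
 [139 141 139 140 140 140 141 139 138 138 139 140 140 138 141 139 138 140
  137 137 136 136 135 134 133]
 [140 138 139 140 141 141 141 138 138 139 140 141 140 140 140 140 140 136
  137 137 136 135 134 134 134]
 [137 138 139 139 139 140 139 137 132 132 135 
[... 2347 characters left out ...]
  86  85  85  90 101]
 [117 118 117 118 118 118 116 112 114 116 118 120 120 118 114 101  87  86
   87  89  92  97 100 106 109]
 [118 119 119 118 118 118 115 112 114 118 120 119 119 118 117 108 101  95
   93  95  97 106 111 113 117]
 [118 118 116 117 119 118 116 113 116 118 120 120 119 119 118 116 113 109
  106 106 107 112 115 118 117]
 [116 116 119 118 119 120 114 112 116 118 119 118 118 119 119 116 117 115
  118 114 116 117 117 118 116]
 [109 113 114 115 117 116 113 112 118 119 119 119 118 118 119 118 119 118
  117 118 118 118 118 117 116]]
top proj pin [[301.2 153.3]
 [300.  154.8]
 [298.4 162.5]
 [305.5 164.9]]
hover (array([ 0.0272, -0.2831,  0.0537]), array([ 0.0006,  0.0013, -0.0011]))
```

Plate top comes out at about z 0.115, well under the gripper body. The pin at s=285 mm, 26 mm behind the beam, agrees with both views. Moving to the front of the pin.

```bash
python3 -m inch '[[0,[0.01,-0.05,0],[0,0,0]],[0.5,[0.02,-0.1,0],[0,0,0]],[1,[0.027,-0.16,0],[0,0,0]],[1,[0.027,-0.22,0],[0,0,0]],[1,[0.027,-0.284,0.02],[0,0,0]],[1,[0.027,-0.284,0.05],[0,0,0]],[1,[0.027,-0.284,0.06],[0,0,0]],[1,[0.027,-0.284,0.06],[0,0,0]],[1,[0.027,-0.284,0.06],[0,0,0]],[1,[0.027,-0.284,0.06],[0,0,0]]]' 20
python3 - <<'E'
from h import *
P=np.array([.633,.188,0]); f=lambda x,s,z:P+x*EX-s*EY+[0,0,z]
print(go(*f(-.03,.283,0)[:2],.1210))
E
```

```text
clock: 18.4
ee_pos: [0.5456, -0.0833, 0.224]
tcp_rot: [0.326, 3.123, -0.0]
contact_force: [0.3, -0.2, 0.8]
width: 0.004
finger_force: 0.0
(array([0.0004, 0.0005, 0.043 ]), array([-0.    ,  0.0013, -0.0002]))
```

```bash
python3 -m inch '[[1,[0,0,0.03],[0,0,0]],[1,[0,0,0.043],[0,0,0]],[1,[0,0,0.043],[0,0,0]],[1,[-0.02,0,0.043],[0,0,0]],[1,[-0.028,0,0.043],[0,0,0]],[1,[-0.032,0,0.043],[0,0,0]],[1,[-0.036,0,0.043],[0,0,0]],[1,[-0.04,0,0.043],[0,0,0]],[1,[-0.04,0,0.043],[0,0,0]]]'
python3 -m inch '[[1,[-0.004,0,0],[0,0,0]],[1,[-0.008,0,0],[0,0,0]],[1,[-0.011,0,0],[0,0,0]],[1,[-0.013,0,0],[0,0,0]],[1,[-0.015,0,0],[0,0,0]],[1,[-0.015,0,0],[0,0,0]],[1,[-0.015,0,0],[0,0,0]]]'
```

```text
clock: 19.52
ee_pos: [0.5842, -0.092, 0.1801]
tcp_rot: [-0.327, -3.124, -0.0]
contact_force: [0.4, 0.0, 0.7]
width: 0.0003
finger_force: 0.2
clock: 20.4
ee_pos: [0.5989, -0.0951, 0.1802]
tcp_rot: [0.327, 3.124, -0.0]
contact_force: [-0.5, 0.2, -0.4]
width: 0.0
finger_force: 0.1
```

```bash
python3 -m inch '[[1,[-0.001,0,0],[0,0,0]],[1,[-0.002,0,0],[0,0,0]],[1,[-0.003,0,0],[0,0,0]],[1,[-0.003,0,0],[0,0,0]]]'
python3 - <<'E'
from h import *
P=np.array([.633,.188,.0]);d=ctrl.sense()["ee_pos"]-P;print("x in frame",d@EX,"s",-d@EY)
E
```

```text
clock: 20.9
ee_pos: [0.6018, -0.0958, 0.1801]
tcp_rot: [-0.327, -3.124, 0.0]
contact_force: [-0.8, 0.2, 0.7]
width: 0.0008
finger_force: 0.4
x in frame 0.028020634509570538 s 0.28408138669445726
```

```bash
for i in 1 2 3; do python3 -m inch '[[1,[-0.001,0,0],[0,0,0]],[1,[-0.002,0,0],[0,0,0]],[1,[-0.002,0,0],[0,0,0]]]' | grep -E "ee_pos|contact"; done
python3 - <<'E'
from h import *
a=snap("side","s7.png");b0=cv2.imread("pics/s6.png")[:,:,::-1]
d=np.abs(a.astype(int)-b0).sum(2)>60
n,l,st,c=cv2.connectedComponentsWithStats(d[150:250,190:260].astype(np.uint8))
print([(st[i].tolist(),c[i].round(1).tolist()) for i in range(1,n) if st[i][4]>15])
E
```

```text
ee_pos: [0.603, -0.096, 0.1798]
contact_force: [-6.6, 0.8, 2.2]
ee_pos: [0.6038, -0.0963, 0.1795]
contact_force: [-15.5, 2.4, 9.0]
ee_pos: [0.6045, -0.0964, 0.1793]
contact_force: [-25.6, 4.2, 17.1]
[([0, 0, 31, 30, 598], [14.3, 11.3]), ([0, 16, 38, 34, 338], [22.5, 34.7]), ([0, 31, 15, 7, 35], [6.5, 32.9]), ([24, 49, 6, 7, 19], [27.0, 52.6]), ([17, 63, 13, 10, 39], [22.3, 67.1]), ([0, 72, 19, 14, 70], [9.2, 80.5]), ([0, 76, 30, 17, 95], [15.3, 86.3])]
```

The bolt is against its stop: 25 N at x≈0.0295 in the frame. I'll back off, rise, and measure beam and knob.

```bash
python3 -m inch '[[1,[0.01,0,0],[0,0,0]],[1,[0.03,0,0],[0,0,0]],[1,[0.04,0,-0.02],[0,0,0]],[1,[0.08,0,-0.06],[0,0,0]],[1,[0.12,0,-0.06],[0,0,0]],[1,[0.12,0,-0.06],[0,0,0]],[1,[0.12,0,-0.06],[0,0,0]],[1,[0.12,0,-0.06],[0,0,0]]]'
cat >> h.py <<'E'
P=np.array([.633,.188,0]); F=lambda x,s,z:P+x*EX-s*EY+[0,0,z]
ref=cv2.imread("pics/s6.png")
def ecc(im,x0,x1,y0,y1):
    g=lambda i:cv2.cvtColor(i,cv2.COLOR_BGR2GRAY).astype(np.float32)
    m=np.zeros(ref.shape[:2],np.uint8);m[y0:y1,x0:x1]=255
    W=np.eye(2,3,dtype=np.float32)
    try: c,W=cv2.findTransformECC(g(ref),g(im),W,cv2.MOTION_TRANSLATION,(3,200,1e-5),m,3); return W[:,2].round(3),round(c,4)
    except cv2.error as e: return "ecc fail"
def knob():
    out=[]
    for n,w in(("top",(225,345,125,200)),("side",(190,250,150,235))):
        im=ctrl.capture(n)
        h=cv2.cvtColor(im,cv2.COLOR_RGB2HSV);m=cv2.inRange(h,(18,140,90),(32,255,255))
        q=np.zeros_like(m);q[w[2]:w[3],w[0]:w[1]]=m[w[2]:w[3],w[0]:w[1]]
        k,l,st,c=cv2.connectedComponentsWithStats(q);i=1+np.argmax(st[1:,4]) if k>1 else 0
        ys,xs=np.where(l==i); t=ys.min(); out.append((st[i].tolist(),c[i].round(1).tolist(),(xs[ys<t+4].mean().round(1),int(t))))
        if n=="side": s=im[:,:,::-1].copy()
    return out,s
def look(f):
    o,s=knob();print("top",o[0],"\nside",o[1]);cv2.imwrite("pics/"+f,s)
    print("cup shift",ecc(s,177,208,200,230),"pointer end",ecc(s,214,224,170,182),"static base",ecc(s,230,245,178,190))
    return o
E
python3 - <<'E'
from h import *
print(proj("side",[F(0,.31,.075),F(0,.285,.09),F(0,.167,.1195),F(0,.167,.09)]).round(1).tolist())
o=look("s8.png")
# knob axis s from top centroid (z ~ .11) and from side knob-top
c=onz("top",o[0][1],.112)-P;print("knob x,s (top)",c@EX,-c@EY)
E
```

```text
clock: 23.08
ee_pos: [0.4912, -0.0723, 0.2402]
tcp_rot: [0.327, 3.124, -0.0]
contact_force: [0.2, -0.6, -0.0]
width: 0.0004
finger_force: 0.0
[[226.1, 172.1], [223.6, 170.8], [211.7, 179.7], [212.7, 190.6]]
top ([259, 150, 7, 8, 45], [262.1, 153.1], (np.float64(262.1), 150)) 
side ([207, 177, 12, 26, 175], [212.5, 189.2], (np.float64(210.8), 177))
cup shift (array([-0.453,  1.228], dtype=float32), 0.9333) pointer end ecc fail static base (array([-0.027,  0.038], dtype=float32), 0.9987)
knob x,s (top) -0.0007372050434209088 0.1664415036451116
```

Run:
```python
from h import *
print(go(*F(0,.167,0)[:2],.128))
print("px per mm platform z",(proj("side",[F(0,0,.12)])-proj("side",[F(0,0,.116)]))/4)
```

```text
(array([-0.0853,  0.117 ,  0.0519]), array([-0.    , -0.0001, -0.0011]))
px per mm platform z [[-0.05384519 -0.41916107]]
```

```bash
python3 -m inch '[[0.67,[-0.03,0.04,0],[0,0,0]],[0.67,[-0.06,0.08,0],[0,0,0]],[0.67,[-0.085,0.117,0],[0,0,0]],[0.67,[-0.085,0.117,0],[0,0,0]],[0.67,[-0.085,0.117,0],[0,0,0]],[0.67,[-0.085,0.117,0],[0,0,0]],[0.67,[-0.085,0.117,0.02],[0,0,0]],[0.67,[-0.085,0.117,0.035],[0,0,0]],[0.67,[-0.085,0.117,0.045],[0,0,0]],[0.67,[-0.085,0.117,0.0515],[0,0,0]],[0.67,[-0.085,0.117,0.0515],[0,0,0]]]'
```

```text
clock: 24.55
ee_pos: [0.5975, 0.0247, 0.1881]
tcp_rot: [-0.327, -3.124, 0.0]
contact_force: [-0.2, -0.1, 0.5]
width: 0.0305
finger_force: 0.0
```

```bash
python3 -m inch '[[0.67,[0,-0.008,0],[0,0,0]],[0.67,[0,-0.016,0],[0,0,0]],[0.67,[0,-0.024,0],[0,0,0]],[0.67,[0,-0.032,0],[0,0,0]],[0.67,[0,-0.04,0],[0,0,0]],[0.67,[0,-0.048,0],[0,0,0]],[0.67,[0,-0.056,0],[0,0,0]],[0.67,[0,-0.064,0],[0,0,0]],[0.67,[0,-0.072,0],[0,0,0]],[0.67,[0,-0.078,0],[0,0,0]],[0.67,[0,-0.082,0],[0,0,0]],[0.67,[0,-0.085,0],[0,0,0]],[0.67,[0,-0.086,0],[0,0,0]],[0.67,[0,-0.079,0],[0,0,0]],[0.67,[0,-0.079,0],[0,0,0]],[0.67,[0,-0.079,0],[0,0,0]],[0.67,[0,-0.079,0],[0,0,0]],[0.67,[0,-0.079,0],[0,0,0]],[0.67,[0,-0.079,0],[0,0,0]],[0.67,[0,-0.079,0],[0,0,0]]]'
python3 - <<'E'
from h import *
d=ctrl.sense()["ee_pos"]-P;print("tool x,s",d@EX,-d@EY)
o=look("s9.png")
E
```

```text
clock: 27.05
ee_pos: [0.5813, -0.0526, 0.1886]
tcp_rot: [-0.328, -3.124, 0.0]
contact_force: [-0.6, 0.3, 0.6]
width: 0.0301
finger_force: 0.0
tool x,s -0.0009934722341259322 0.24608815459425915
top ([0, 0, 512, 384, 196608], [255.5, 191.5], (np.float64(255.5), 0)) 
side ([230, 171, 20, 12, 166], [239.5, 175.9], (np.float64(238.8), 171))
cup shift (array([-0.049, -2.336], dtype=float32), 0.5698) pointer end ecc fail static base (array([-0.004,  0.03 ], dtype=float32), 0.9993)
```

```bash
cat >> h.py <<'E'
def mt(im,x0,x1,y0,y1,r=7):
    U=8; up=lambda i:cv2.resize(i,None,fx=U,fy=U,interpolation=cv2.INTER_CUBIC)
    t=up(ref[y0:y1,x0:x1]);s=up(im[y0-r:y1+r,x0-r:x1+r]);q=cv2.matchTemplate(s,t,cv2.TM_CCOEFF_NORMED)
    _,v,_,p=cv2.minMaxLoc(q);return (np.array(p)/U-r).tolist(),round(v,4)
E
python3 - <<'E'
from h import *
for f in("s7","s8","s9"):
    im=cv2.imread(f"pics/{f}.png")
    for nm,b in(("seam",(177,208,206,220)),("bottom",(175,210,222,235)),("lip front",(172,215,228,245)),("covertop right",(192,208,180,200)),("base",(230,245,178,190)),("low base",(170,215,255,275))):
        print(f,nm,mt(im,*b))
E
```

```text
s7 seam ([0.125, 1.75], 0.8653)
s7 bottom ([0.25, 1.625], 0.9862)
s7 lip front ([0.125, 1.75], 0.9884)
s7 covertop right ([-0.125, 1.75], 0.954)
s7 base ([0.125, 0.0], 0.9956)
s7 low base ([0.0, 0.0], 0.9984)
s8 seam ([0.125, 1.75], 0.8671)
s8 bottom ([0.25, 1.625], 0.986)
s8 lip front ([0.125, 1.75], 0.9881)
s8 covertop right ([-0.125, 1.75], 0.9547)
s8 base ([0.125, 0.0], 0.9956)
s8 low base ([0.0, 0.0], 0.9984)
s9 seam ([-0.125, -1.25], 0.7825)
s9 bottom ([-0.125, -1.625], 0.9878)
s9 lip front ([-0.125, -1.75], 0.9887)
s9 covertop right ([-0.125, -1.375], 0.9142)
s9 base ([0.125, 0.0], 0.9956)
s9 low base ([0.0, 0.0], 0.9984)
```

The platform, both cups and the lip move together (±1.7 px ⇔ ±0.08 rad), so the pair is intact. The poise is now too far out and the pointer end sits on its lower stop. I'll lower the tips to the dropped knob and bring it back in.

```bash
python3 -m inch '[[0.67,[0,0,0.008],[0,0,0]],[0.67,[0,0,0.014],[0,0,0]],[0.67,[0,0.005,0.014],[0,0,0]],[0.67,[0,0.01,0.014],[0,0,0]],[0.67,[0,0.015,0.014],[0,0,0]],[0.67,[0,0.02,0.014],[0,0,0]],[0.67,[0,0.025,0.014],[0,0,0]],[0.67,[0,0.029,0.014],[0,0,0]],[0.67,[0,0.032,0.014],[0,0,0]],[0.67,[0,0.032,0.014],[0,0,0]],[0.67,[0,0.024,0.014],[0,0,0]],[0.67,[0,0.024,0.01],[0,0,0]],[0.67,[0,0.024,0.01],[0,0,0]],[0.67,[0,0.024,0.01],[0,0,0]],[0.67,[0,0.024,0.01],[0,0,0]],[0.67,[0,0.024,0.01],[0,0,0]],[0.67,[0,0.024,0.01],[0,0,0]],[0.67,[0,0.024,0.01],[0,0,0]]]'
cat >> h.py <<'E'
def ang(f):
    im=np.mean([ctrl.capture("side")[:,:,::-1] for _ in range(3)],0).astype(np.uint8);cv2.imwrite("pics/"+f,im)
    d=ctrl.sense()["ee_pos"]-P;print("tool x,s",(d@EX).round(4),(-d@EY).round(4),d[2])
    for b in((175,210,222,235),(172,215,228,245)):print(mt(im,*b),ecc(im,*b))
    print("top of pair/seam",mt(im,192,208,180,200),mt(im,177,208,206,220))
E
python3 - <<'E'
from h import *
for f in("s8","s9"):
    im=cv2.imread(f"pics/{f}.png");print([ecc(im,*b) for b in((175,210,222,235),(172,215,228,245))])
ang("s10.png")
E
```

```text
clock: 29.4
ee_pos: [0.5863, -0.0291, 0.1786]
tcp_rot: [0.327, 3.124, -0.0]
contact_force: [-0.0, -0.8, -0.1]
width: 0.0299
finger_force: 0.0
[(array([ 0.604, -0.275], dtype=float32), 0.995), (array([0.153, 1.698], dtype=float32), 0.9952)]
[(array([-0.181, -1.695], dtype=float32), 0.9954), (array([-0.036, -1.752], dtype=float32), 0.9952)]
tool x,s -0.001 0.222 0.1786443105359564
([0.0, 0.0], 0.9956) (array([0.045, 0.046], dtype=float32), 0.9978)
([0.0, 0.0], 0.9971) (array([0.039, 0.047], dtype=float32), 0.999)
top of pair/seam ([0.0, 0.125], 0.9819) ([0.0, 0.0], 0.966)
```

The beam settles at +0.046 px, about +0.002 rad, which is practically on the mark. I'll rise clear and recheck.

```bash
python3 -m inch '[[0.67,[0,0,-0.01],[0,0,0]],[0.67,[0,0,-0.04],[0,0,0]],[0.67,[0,0,-0.08],[0,0,0]],[0.67,[0,0,-0.1],[0,0,0]],[0.67,[0.06,0,-0.1],[0,0,0]],[0.67,[0.1,0,-0.1],[0,0,0]],[0.67,[0.1,0,-0.1],[0,0,0]],[0.67,[0.1,0,-0.1],[0,0,0]],[0.67,[0.1,0,-0.1],[0,0,0]],[0.67,[0.1,0,-0.1],[0,0,0]],[0.67,[0.1,0,-0.1],[0,0,0]],[0.67,[0.1,0,-0.1],[0,0,0]]]'
python3 - <<'E'
from h import *
ang("s11.png");im=cv2.imread("pics/s11.png")
for b in((230,245,178,190),(170,215,255,275),(165,215,245,270)):print("static",ecc(im,*b))
for b in((214,228,160,185),(218,230,165,182),(219,226,172,182)):print("pointer end",mt(im,*b),ecc(im,*b), "s8:",mt(cv2.imread("pics/s8.png"),*b))
o=knob()[0];c=onz("top",o[0][1],.112)-P;print("knob",c@EX,-c@EY,o[1])
E
```

```text
clock: 31.05
ee_pos: [0.4885, -0.0084, 0.2786]
tcp_rot: [-0.327, -3.124, 0.0]
contact_force: [0.5, 0.4, 0.3]
width: 0.0298
finger_force: 0.0
tool x,s -0.1009 0.2219 0.27864553875784653
([0.0, 0.0], 0.9955) (array([0.052, 0.046], dtype=float32), 0.9978)
([0.0, 0.0], 0.997) (array([0.041, 0.037], dtype=float32), 0.999)
top of pair/seam ([0.0, 0.125], 0.982) ([0.0, 0.0], 0.966)
static (array([0.021, 0.008], dtype=float32), 0.9993)
static (array([ 0.007, -0.   ], dtype=float32), 0.9999)
static (array([0.012, 0.001], dtype=float32), 0.9998)
pointer end ([0.0, -0.125], 0.6499) (array([ 0.067, -0.83 ], dtype=float32), 0.2159) s8: ([-0.5, -0.125], 0.689)
pointer end ([0.25, -0.5], 0.7328) (array([ 4.104, -6.3  ], dtype=float32), 0.6141) s8: ([-2.875, 0.0], 0.6977)
pointer end ([1.75, -2.125], 0.4647) ecc fail s8: ([-2.5, 0.0], 0.4812)
knob 0.0047484716657048955 0.2172719053582822 ([230, 171, 20, 12, 163], [239.6, 176.0], (np.float64(239.0), 171))
```

The beam rests at about +0.002 rad with the robot clear (0.04 px, with static references at 0.00), and the pair is unmoved. Handing in.

```bash
python3 -c "
from plant import ctrl
print(ctrl.close_job())"
```

```text
the job is handed in; nothing more can be done
None
```

I handed the job in at about 31 s: the closed lot of tacks stands rim on rim on the platform, the bolt is fully back, and the free beam rests within about 0.002 rad of centre, judged from how far the cups moved in the side view because the pointer itself could not be read cleanly.

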